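Lay the handle mould half on the drying rack

TASK

Pick up the long plaster mould half with the C-shaped handle hollow that lies on the bench and lay it on the drying rack beside its other half, in the middle of the free stretch. It should rest flat across both raised battens, square to them and centred over the two, hollow side up; set it down rather than drop it, let go, and leave the other half lying where it is.

Things in the scene. Friction and masses are not known exactly. Their poses are not given: they have to be found in the camera images.
- mould_half: Mould half to move: off-white plaster slab flat on the bench, 140 mm long, 60 wide, 35 high, upright corners bevelled 12 mm, a C-shaped hollow 12 mm deep in its top, 0.2 to 0.5 kg. The only long piece on the bench with a hollow (the one on the rack is its other half). Origin: centre of the underside; y along its length, x across its width, z up. Grip it across the width at mid-length.
- rack: Wooden drying rack fixed to the bench: two battens along its x axis, each 240 mm long, 18 mm wide, flat tops 70 mm above the bench, centre lines at y = -45 and +45 mm, open between; they stand on short blocks over two low cross-feet 130 mm long. Origin: middle of the rack at bench height; z up.
- rack_free (a point): Middle of the rack's free stretch, at the height of the batten tops (70 mm), midway between the battens, 55 mm from the rack's middle towards its -x end; axes as the rack's. The mould half belongs here, its length along the rack's y axis so that it bridges both battens and overhangs each.
- mate: The other mould half, same plaster, shape and size (60 x 140 x 35 mm) plus two small domed keys on top, lying loose across both battens about 55 mm from the rack's middle towards its +x end: some 50 mm remain between the halves when both are in place. Origin and axes as the mould half's.
Not all that is in view belongs to the job. What is shaped like the mould_half but orange, pink or turquoise is not meant.

How it is judged:
By the outcome, as a careful person would: the job done as asked, in the order asked, and still so for the second after the job is handed in, with the robot touching nothing.
It also fails if it takes over 35 s, if anything falls off the work surface, if the arm or the gripper's body presses on something with over 40 N, if the wrist force passes 120 N, or if a joint passes its speed limit or range.

ROBOT

A 6-joint arm with a two-finger parallel gripper is mounted at the origin on the work surface. World frame = base frame: x ahead of the robot, y to its left, z up, the work surface at z = 0. Lengths are in m, angles in rad, forces in N, time in s.
With the tool pointing down it reaches from about 0.275 to 0.75 m from the base axis. Payload 10.2 kg.
Tool frame: the origin (TCP) lies between the finger pads; the fingertips stand 22 mm ahead of it and the grasp point (between the pads) lies 3 mm ahead of it; z points along the fingers, y is the line along which they close (so a half turn about z gives the same grasp; the last joint's range is limited). The gripper opens to 85 mm and grips with 20 to 120 N. Pads are 22 mm wide; open, the fingers measure 114 mm over their backs; the gripper's body (76 mm by 85 mm) begins 54 mm behind the grasp point. The pads swing forward as they close: fully open they stand 13 mm farther back than shut.
Start: joints at [0.937, 0.313, 1.498, -0, 1.331, -0.223], TCP at [0.21, 0.481, 0.215] pointing down, gripper open.
Joint ranges: [-2.94, 2.94], [-0.97, 2.17], [0.19, 2.56], [-1.23, 4.37], [0.02, 3.11], [-2.88, 2.88]. Speed limits (rad/s): [2.39, 2.39, 3.01, 3.14, 3.14, 3.14].

INTERFACE

Orientations are given as a unit quaternion [x, y, z, w].
In Python, from plant import telemetry, camera, bot, spotter gives the robot as it stands.
- The arm moves only by the tool servo_tool, never from a script. Its argument "targets" is text: rows parted by semicolons, each of 6 numbers parted by spaces: the shift along the tool's x, y, z as a fraction of full scale, then the turn, a rotation vector about the tool's x, y, z as a fraction of full scale. A call has 1 to 8 rows; each row is the pose to reach, as a shift and turn from the pose commanded when the call began, along the tool's axes at that moment; what a row does not reach only later rows make up. Full scale, the value 1, is 0.5 m for a shift and pi/4 rad for a turn. A row lasts 1/8 s, in which the tool goes at most 62.5 mm and 10.7 degrees, less where a joint would pass 70% of its speed; a pose out of reach is approached as far as the arm can. A call with a number of a shift or a turn outside -1 to 1 is refused whole. A call with a gripper value outside its range is refused whole. "claw" is the closure, from 0 (fully open) to 1 (shut), set as the call begins (left out, the last holds). The fingers move at their own pace and stop on an object; "newtons" is the grip in N (left out, the last holds). Time passes only in rows, so rows that repeat a pose let the fingers close. It gives the time, the measured TCP pose, the force, the opening and the grip force at its end, in the units of the state.
- telemetry.sense(): the state, without advancing time (a new reading comes with each control period).
- camera(name): name is "side" or "top"; returns a dict with "frame" (400x640x3 uint8, red, green, blue), "intrinsics" (3x3 intrinsics, pixels), "k1" (the pictures are not rectified: a ray, as slopes to the right and down, at radius r is drawn at 1 + k1 r^2 times it, then the intrinsics apply), "rvec" (rotation vector, rad) and "tvec" (3), from world to camera coordinates, as OpenCV has them. Camera axes: x right, y down, z forward; pixel columns grow to the right and rows downward; lengths in m; the calibration is good to about 2 mm. A picture is of the moment at which its call begins. There is no depth.
- bot.sign_off(): hands the job in; it is judged then, once.
Trained networks look in a picture, given as the dict that the camera call returned (one of the last four; its "shot" number tells which), for a name from the list of things; names that differ only in an ending like _2 or _b are one class to them, and where a whole thing is asked for, a point or a joint stands for the part that bears it (a point fixed in the world has none). Each returns a list of dicts, best first, with "conf" (0 to 1); they miss things now and then, are a little off and sometimes report something else, mostly with a low value. They report only what shows in the picture. A call takes as long as a camera call. They do not tell look-alikes from the thing itself.
- spotter.find_in(picture, label): "at" ([x, y, z] in m, in the coordinates of the camera as it stood for that picture, good to about 4 mm: the middle of the surface that is visible of it).
- spotter.silhouettes(picture, label): "region" (400x640 bool, what is visible of it).
The state is a dict: "t": time; "joints": joint angles; "qvel": joint speeds; "joint_torque": joint torques, N m; "position": TCP position; "tcp_rot": TCP orientation; "wrist_force": force on the tool from outside, world axes, zero at the start; "ft_torque": the same for the moment, N m; "width": finger opening in m; "grasp_force": force on a finger pad.
Only numpy, scipy, OpenCV 4.12 (cv2) and the standard library are available. Lean on these libraries where they do the work, as an engineer would, in place of code of your own. Each camera call takes 0.05 s, during which the arm holds its last target. There are 200 camera calls.

## Working session

There is one attempt and no reset: what is moved stays moved. The work goes in short steps, Python scripts to look and compute and a tool call to move; the robot and the scene stay as the last step left them, time stands still between calls to the robot, and variables do not carry over. Pictures are saved under pics/ and viewed, at most 10 in all, crops included, and the job is handed in when it is done.

Besides the shell and the picture viewer there is one more tool, called after ">>>" by a JSON object that holds its "name" and its "arguments". servo_tool: Moves the arm, as the interface text tells. Shift numbers are shares of 0.5 m and turn numbers shares of pi/4 rad, none past 1 either way. Its arguments: {"type":"object","properties":{"targets":{"type":"string"},"claw":{"type":"number"},"newtons":{"type":"number"}},"required":["targets"]}

```bash
mkdir -p pics; ls
cat > h.py <<'E'
import numpy as np, cv2
from scipy.spatial.transform import Rotation as R
from plant import telemetry, camera, bot, spotter
def w(c,p): return R.from_rotvec(np.ravel(c["rvec"])).inv().apply(np.ravel(p)-np.ravel(c["tvec"]))
def dist(c): return np.array([c["k1"],0,0,0.])
def ray(c,uv,z):
    n=cv2.undistortPoints(np.array(uv,float).reshape(-1,1,2),np.array(c["intrinsics"]),dist(c)).reshape(-1,2)
    r=R.from_rotvec(np.ravel(c["rvec"])).inv(); o=r.apply(-np.ravel(c["tvec"])); d=r.apply(np.c_[n,np.ones(len(n))])
    return o+d*((z-o[2])/d[:,2])[:,None]
def proj(c,P): return cv2.projectPoints(np.array(P,float).reshape(-1,1,3),np.ravel(c["rvec"]).astype(float),np.ravel(c["tvec"]).astype(float),np.array(c["intrinsics"]),dist(c))[0].reshape(-1,2)
def save(im,n): cv2.imwrite("pics/"+n,cv2.cvtColor(np.ascontiguousarray(im),cv2.COLOR_RGB2BGR))
E
python3 - <<'E'
from h import *
for n in("top","side"):
    c=camera(n); save(c["frame"],n+"1.png"); print(n,np.round(c["intrinsics"],1).tolist(),c["k1"],np.round(w(c,[0,0,0]),3))
    for l in("mould_half","mate","rack"):
        for d in spotter.find_in(c,l): print(l,round(d["conf"],2),np.round(w(c,d["at"]),3),proj(c,w(c,d["at"])).round())
s=telemetry.sense(); print(s["t"],s["position"],s["tcp_rot"],s["width"])
E
```

```text
pics
top [[444.5, 0.0, 321.2], [0.0, 444.5, 194.1], [0.0, 0.0, 1.0]] -0.004727701452740383 [0.274 0.234 1.277]
mould_half 0.89 [0.337 0.526 0.038] [[217. 243.]]
mould_half 0.85 [0.336 0.116 0.034] [[364. 246.]]
mould_half 0.67 [0.299 0.298 0.035] [[299. 258.]]
mould_half 0.62 [0.448 0.325 0.037] [[290. 205.]]
mould_half 0.62 [0.385 0.698 0.034] [[157. 224.]]
mate 0.57 [ 0.555 -0.182  0.105] [[477. 165.]]
rack 0.92 [ 0.447 -0.147  0.065] [[461. 207.]]
side [[502.5, 0.0, 319.7], [0.0, 502.5, 196.0], [0.0, 0.0, 1.0]] -0.16183463802269749 [ 0.129 -0.854  1.18 ]
mould_half 0.9 [0.379 0.683 0.038] [[254. 126.]]
mould_half 0.87 [0.323 0.106 0.035] [[280. 241.]]
mould_half 0.8 [0.299 0.288 0.032] [[257. 202.]]
mould_half 0.64 [0.446 0.312 0.038] [[299. 186.]]
mould_half 0.6 [0.329 0.515 0.039] [[251. 156.]]
mate 0.66 [ 0.558 -0.193  0.108] [[396. 284.]]
rack 0.62 [ 0.455 -0.183  0.062] [[357. 301.]]
0.4 [0.20966426 0.4812807  0.21470786] [ 2.03979176e-01  9.78975223e-01 -8.96336307e-05 -3.34789708e-05] 0.08528943719373998
```

View pics/top1.png

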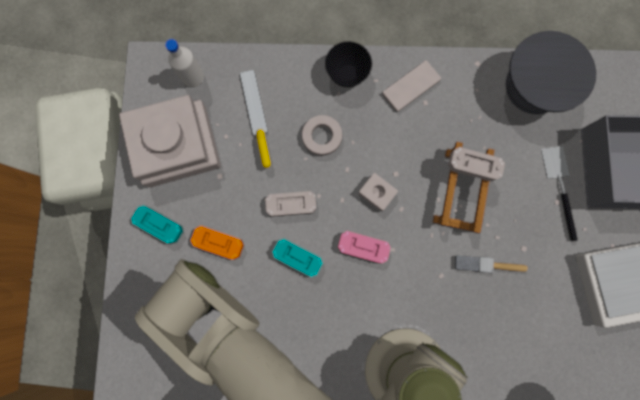

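Run:
```python
import cv2
a=cv2.imread("pics/top1.png")[140:320,120:420]
cv2.imwrite("pics/crop1.png",cv2.resize(a,(800,480),interpolation=cv2.INTER_CUBIC))
```

```text
(no output)
```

View pics/side1.png

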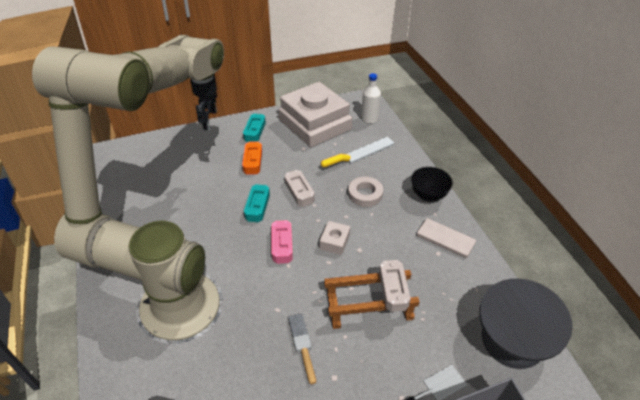

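View pics/crop1.png

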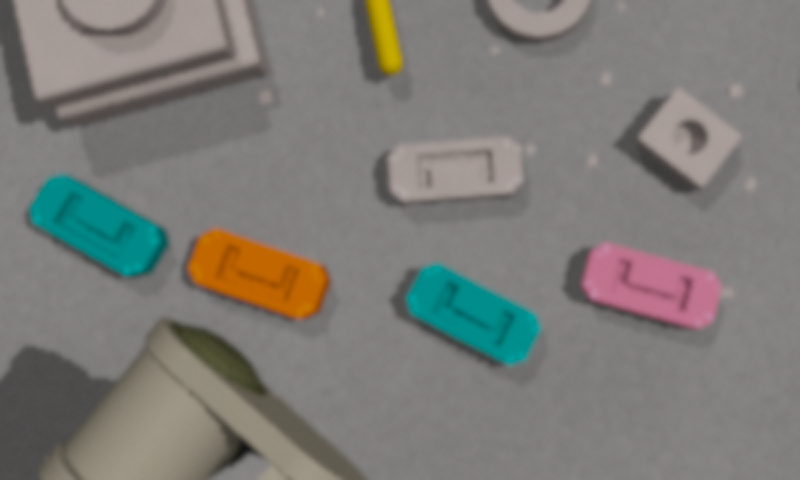

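Run:
```python
from h import *
out=[]
def fit(c,l,z,near):
    best=None
    for d in spotter.silhouettes(c,l):
        m=d["region"].astype(np.uint8); cs,_=cv2.findContours(m,0,2)
        if not cs: continue
        k=max(cs,key=cv2.contourArea).reshape(-1,2)
        P=ray(c,k,z)[:,:2]; r=cv2.minAreaRect((P*1000).astype(np.float32))
        q=cv2.boxPoints(r); e=max((q[1]-q[0],q[2]-q[1]),key=np.linalg.norm)
        print(l,round(d["conf"],2),np.round(r[0],1),np.round(r[1],1),"long dir deg",round(np.degrees(np.arctan2(e[1],e[0]))%180,1),int(m.sum()))
for n in("top","side"):
    c=camera(n); print(n)
    fit(c,"mould_half",.035,None); fit(c,"mate",.105,None)
    for d in spotter.silhouettes(c,"rack")[:1]:
        m=d["region"]; v,u=np.nonzero(m); print("rack",d["conf"],u.min(),u.max(),v.min(),v.max())
    f=c["frame"]
    b=(405,130,525,250) if n=="top" else (310,245,430,340)
    a=f[b[1]:b[3],b[0]:b[2]]; s=5; save(cv2.resize(a,None,fx=s,fy=s,interpolation=cv2.INTER_CUBIC),"rack_%s.png"%n)
```

```text
top
mould_half 0.98 [337.7 526.2] [147.3  59.8] long dir deg 72.9 1083
mould_half 0.97 [332.1 115.4] [141.6  62.2] long dir deg 75.5 1093
mould_half 0.86 [300.9 300.1] [143.7  63.2] long dir deg 63.9 1123
mould_half 0.79 [383.5 699.1] [148.6  66.1] long dir deg 62.8 1154
mould_half 0.71 [449.4 326. ] [ 65.3 141.7] long dir deg 93.5 1057
mate 0.77 [ 557.7 -180.2] [148.4  72.1] long dir deg 75.6 1318
rack 0.8 433 494 142 233
side
mould_half 0.87 [444.4 307.5] [ 70.  165.8] long dir deg 96.7 656
mould_half 0.86 [296.1 288.8] [168.8  76.2] long dir deg 62.2 777
mould_half 0.83 [327.7 106.9] [167.   61.1] long dir deg 76.1 843
mould_half 0.82 [331.5 510.4] [175.3  60.7] long dir deg 71.0 528
mould_half 0.74 [382.2 684.8] [178.6  68.4] long dir deg 64.8 452
mate 0.76 [ 555.5 -190.5] [165.1  69.5] long dir deg 74.6 1249
rack 0.86 324 418 270 328
```

View pics/rack_top.png

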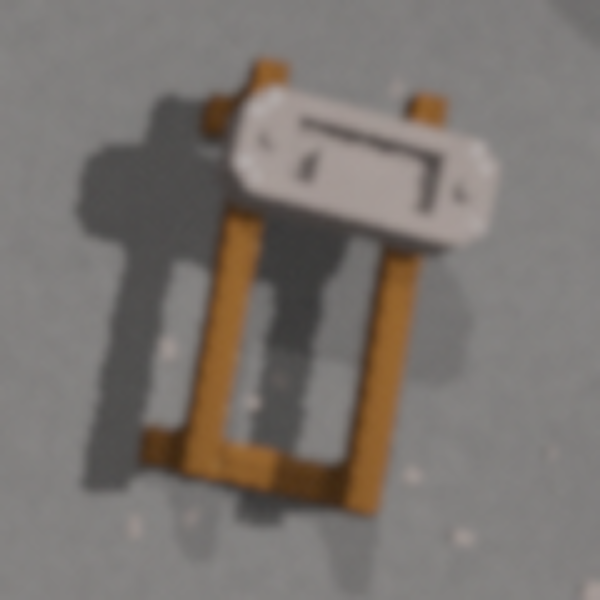

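View pics/rack_side.png

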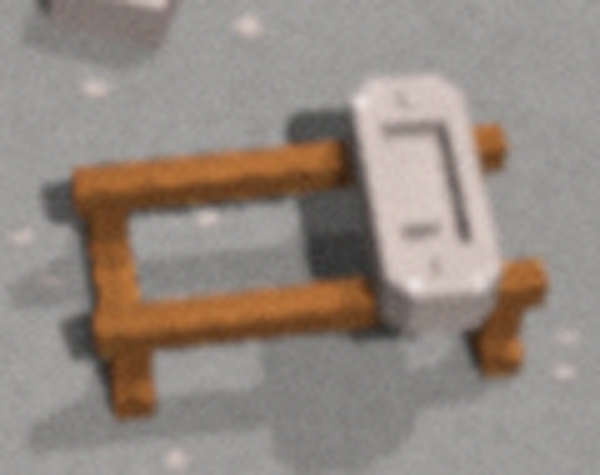

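Candidates (top view): the plaster piece at (290,205), the orange at (217,243), the turquoise ones at (157,224) and (297,258), the pink at (364,246), the plain bar at (412,86) and the square block at (378,191). Only (290,205) is off-white, long and hollowed, and the crop confirms it. The mate lies at the far (+x) end of the rack at (477,163), and the near stretch is free. Next I fit models for precise poses.

```bash
cat > fit.py <<'E'
from h import *
from scipy.optimize import minimize
S=4
def box(x0,x1,y0,y1,z0,z1): return [[x,y,z] for x in(x0,x1) for y in(y0,y1) for z in(z0,z1)]
def slab(z0=0):
    o=[(sx*a,sy*b) for sx in(-1,1) for sy in(-1,1) for a,b in((.03,.058),(.018,.07))]
    return [[x,y,z0+z] for x,y in o for z in(0,.035)]
def render(c,parts,p,h,w_):
    m=np.zeros((h*S,w_*S),np.uint8)
    r=R.from_euler("z",p[2])
    for q in parts:
        uv=(proj(c,r.apply(q)+[p[0],p[1],0])+.5)*S-.5
        cv2.fillConvexPoly(m,cv2.convexHull(uv.astype(np.float32)).round().astype(np.int32),1)
    return cv2.resize(m.astype(np.float32),(w_,h),interpolation=cv2.INTER_AREA)
def fit(views,parts,p0,n=3):
    def cost(p):
        e=0;pp=[p[0]/1e3,p[1]/1e3,p[2]/100]
        for c,mask,valid in views:
            d=np.abs(render(c,parts(p[3:]),pp,400,640)-mask)[valid]; e+=d.sum()
        return e
    x0=np.array(p0,float)
    sim=np.vstack([x0]+[x0+np.eye(len(x0))[i]*6 for i in range(len(x0))])
    r=minimize(cost,x0,method="Nelder-Mead",options=dict(initial_simplex=sim,xatol=.05,fatol=.2,maxiter=400))
    return r.x.round(1),round(r.fun,1)
E
cat > m1.py <<'E'
from fit import *
C={n:camera(n) for n in("top","side")}
def pick(c,l,xy,z):
    b=[d for d in spotter.silhouettes(c,l)]
    return min(b,key=lambda d:np.linalg.norm(ray(c,np.argwhere(d["region"])[:,::-1].mean(0),z)[0,:2]-xy))["region"]
al=np.ones((400,640),bool)
mo=[(c,pick(c,"mould_half",[.448,.32],.035).astype(np.float32),al) for c in C.values()]
for v in(mo,mo[:1],mo[1:]): print("mould",fit(v,lambda q:[slab()],[448,320,6]))
mr={n:pick(c,"mate",[.557,-.183],.1) for n,c in C.items()}
ma=[(C[n],mr[n].astype(np.float32),al) for n in C]
print("mate",fit(ma,lambda q:[slab(.07)],[557,-183,-25]))
rk=[]
for n,c in C.items():
    hsv=cv2.cvtColor(np.ascontiguousarray(c["frame"]),cv2.COLOR_RGB2HSV)
    m=((hsv[...,0]<22)&(hsv[...,1]>110)&(hsv[...,2]>40)).astype(np.uint8)
    reg=np.zeros((400,640),bool)
    if n=="top": reg[130:245,415:515]=1
    else: reg[255:345,315:430]=1
    reg&=cv2.dilate(mr[n].astype(np.uint8),np.ones((7,7)))==0
    rk.append((c,m.astype(np.float32),reg)); print(n,int(m[reg].sum()))
def parts(q):
    t,fx,fw,fh=np.array(q)/1e3
    P=[box(-.12,.12,s*.045-.009,s*.045+.009,.07-t,.07) for s in(-1,1)]
    for f in(-1,1):
        P.append(box(f*fx-fw/2,f*fx+fw/2,-.065,.065,0,fh))
        P+=[box(f*fx-fw/2,f*fx+fw/2,s*.045-.009,s*.045+.009,fh,.07) for s in(-1,1)]
    return P
for v in(rk,rk[:1],rk[1:]): print("rack",fit(v,parts,[450,-155,-25,16,105,20,20]))
s=telemetry.sense(); print(s["t"],R.from_quat(s["tcp_rot"]).as_matrix().round(3).tolist())
E
python3 m1.py
```

```text
mould (array([450.6, 324.8,   8.9]), np.float64(93.1))
mould (array([451.2, 324.9,   9.9]), np.float64(49.4))
mould (array([449.1, 325.3,   8. ]), np.float64(31.2))
mate (array([ 560.2, -183.6,  -26.2]), np.float64(163.0))
top 1019
side 1396
rack (array([ 441.3, -155.4,  -19.2,   14.6,  123.7,    1.8,   17.5]), np.float64(1396.1))
rack (array([ 463.8, -156.6,  -21.3,   -3.3,  142.8,  -10.2,    3.8]), np.float64(552.6))
rack (array([ 4.482e+02, -1.569e+02, -1.860e+01,  1.620e+01,  1.136e+02,
       -1.000e-01,  2.610e+01]), np.float64(707.2))
1.1 [[-0.917, 0.399, 0.0], [0.399, 0.917, -0.0], [-0.0, -0.0, -1.0]]
```

```bash
cat > rk.py <<'E'
exec(open("m1.py").read().split("for v in(mo")[0])
exec("mr="+open("m1.py").read().split("mr=")[1].split("ma=")[0])
exec("rk=[]"+open("m1.py").read().split("rk=[]")[1].split("for v in(rk")[0])
from itertools import product
for v in(rk,rk[:1],rk[1:]):
    def P(q,t=15,fx=100,fw=18,fh=18): return parts([t,fx,fw,fh])
    print("rack pose only",fit(v,P,[447,-155,-25]),[round(float(render(c,P(0),[.447,-.155,-.25],400,640)[r].sum())) for c,m,r in v])
vis=[]
for c,m,r in rk:
    o=c["frame"].copy(); e=render(c,P(0),[.447,-.155,-.25],400,640)>.5
    o[...,2]=np.where(e,255,o[...,2]); o[...,1]=np.where((m>0)&r,255,o[...,1])
    vis.append(cv2.resize(o[130:350,310:530],(400,400)))
save(np.hstack(vis),"rkvis.png")
E
python3 rk.py
```

```text
top 1022
side 1385
rack pose only (array([ 444.8, -155.8,  -20.1]), np.float64(1787.9)) [1382, 1356]
rack pose only (array([ 457.5, -157.5,  -21.9]), np.float64(897.8)) [1382]
rack pose only (array([ 442.5, -156.1,  -19.4]), np.float64(854.4)) [1356]
```

View pics/rkvis.png

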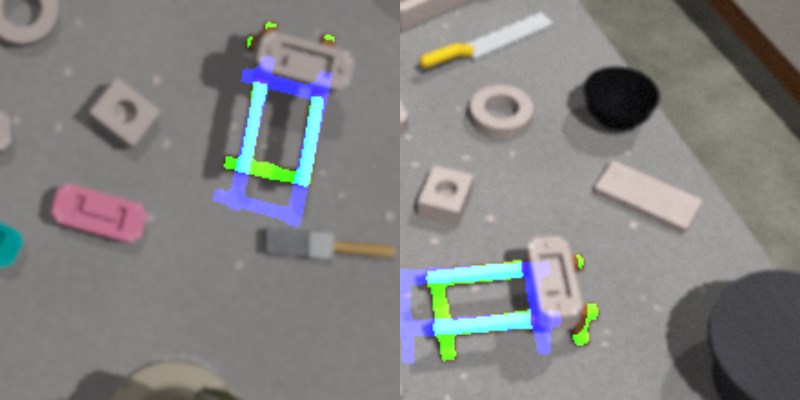

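The overlay shows the model about 60 mm too near along the rack's x axis, at (250,190) against the real foot at (265,172). I'll refit from a better start.

```bash
sed -i 's/\[447,-155,-25\]/[506,-170,-25]/; s/print("rack pose only.*/print("pose",fit(v,P,[506,-170,-25])); print("full",fit(v,parts,[506,-170,-25,15,105,18,18]))/; s/^vis=.*/raise SystemExit/' rk.py; python3 rk.py
python3 - <<'E'
from h import *
s=telemetry.sense(); M=R.from_quat(s["tcp_rot"])
psi=.085; 
# target tool y along +-(cos psi, sin psi)
y0=M.as_matrix()[:,1]; print("tool y heading",np.degrees(np.arctan2(y0[1],y0[0])), s["joints"], s["t"])
for t in ([.4505,.325,.10],[.4505,.325,.029]): print(M.inv().apply(np.array(t)-s["position"])/.5)
E
```

```text
top 1022
side 1367
pose (array([ 501.7, -167.3,  -20.3]), np.float64(365.4))
full (array([ 501.7, -167.3,  -20.5,   16.1,   99.3,   16.3,   24.3]), np.float64(363.4))
pose (array([ 503.4, -167.6,  -20.1]), np.float64(184.1))
full (array([ 503. , -165.8,  -20.7,    3.5,  100. ,   14.5,   31.4]), np.float64(124.7))
pose (array([ 500.3, -167.4,  -19.4]), np.float64(146.8))
full (array([ 500.3, -166.8,  -19.3,   16.4,   99.6,   17.6,   19.4]), np.float64(138.6))
tool y heading 66.46180156875059 [ 9.36577274e-01  3.12897498e-01  1.49770308e+00 -2.93697879e-05
  1.33099451e+00 -2.23393015e-01] 1.7
[-0.56639877 -0.09426664  0.22960486]
[-0.56639489 -0.0942654   0.37160486]
```

>>> {"name": "servo_tool", "arguments": {"targets": "-0.14 -0.024 0.04 0 0 0.25; -0.28 -0.047 0.08 0 0 0.5; -0.42 -0.07 0.13 0 0 0.75; -0.53 -0.088 0.17 0 0 0.95; -0.566 -0.094 0.17 0 0 1; -0.566 -0.094 0.17 0 0 1; -0.566 -0.094 0.17 0 0 1; -0.566 -0.094 0.17 0 0 1", "claw": 0}}

```text
t: 2.7
position: [0.4496, 0.3261, 0.1303]
tcp_rot: [0.562, 0.827, 0.0, 0.0]
wrist_force: [-0.2, 0.1, 0.8]
width: 0.0853
grasp_force: 0.0
```

```bash
cat > rel.py <<'E'
from h import *
import sys
s=telemetry.sense(); M=R.from_quat(s["tcp_rot"]); x,y,z,h=map(float,sys.argv[1:])
y0=M.as_matrix()[:,1]; hd=np.arctan2(y0[1],y0[0]); d=(h-hd+np.pi/2)%np.pi-np.pi/2
print("t",s["t"],"pos",s["position"].round(4),"heading",hd.round(4),"tilt",M.as_matrix()[:,2].round(4))
print("shift",(M.inv().apply(np.array([x,y,z])-s["position"])/.5).round(4),"turn z",round(-d/(np.pi/4),4),"width",s["width"],"F",np.round(s["wrist_force"],2),"grip",s["grasp_force"])
E
python3 rel.py .4505 .325 .029 .087
python3 - <<'E'
from fit import *
c=camera("side")
d=[d for d in spotter.silhouettes(c,"mould_half")]
for k in d: print(round(k["conf"],2),ray(c,np.argwhere(k["region"])[:,::-1].mean(0),.03)[0].round(3))
E
```

```text
t 2.7 pos [0.4496 0.3261 0.1303] heading 0.3764 tilt [ 5.e-04  3.e-04 -1.e+00]
shift [-0.0027  0.0008  0.2025] turn z 0.3684 width 0.08527173201253999 F [-0.17  0.07  0.81] grip 0.0
0.94 [0.294 0.288 0.03 ]
0.92 [0.332 0.509 0.03 ]
0.84 [0.329 0.106 0.03 ]
0.68 [0.38  0.689 0.03 ]
0.65 [0.445 0.312 0.03 ]
```

>>> {"name": "servo_tool", "arguments": {"targets": "0 0 0 0 0 0.2; 0 0 0.02 0 0 0.37; 0 0 0.07 0 0 0.37; 0 0 0.12 0 0 0.37; 0 0 0.16 0 0 0.37; 0 0 0.185 0 0 0.37; 0 0 0.2 0 0 0.37; 0 0 0.2 0 0 0.37"}}

```text
t: 3.8
position: [0.4503, 0.3253, 0.0298]
tcp_rot: [0.677, 0.736, -0.0, -0.0]
wrist_force: [0.8, -0.1, 0.1]
width: 0.0855
grasp_force: 0.0
```

>>> {"name": "servo_tool", "arguments": {"targets": "0 0 0 0 0 0; 0 0 0 0 0 0; 0 0 0 0 0 0; 0 0 0 0 0 0; 0 0 0 0 0 0; 0 0 0 0 0 0; 0 0 0 0 0 0; 0 0 0 0 0 0", "claw": 1, "newtons": 40}}

```text
t: 4.8
position: [0.4503, 0.3252, 0.0298]
tcp_rot: [0.677, 0.736, -0.0, -0.0]
wrist_force: [-1.1, -0.4, 0.1]
width: -0.0
grasp_force: 0.0
```

```bash
python3 rel.py .4505 .325 .029 .087
```

```text
t 4.8 pos [0.4503 0.3252 0.0298] heading 0.084 tilt [-0. -0. -1.]
shift [-0.0005  0.0003  0.0016] turn z -0.0038 width -4.552411426915063e-05 F [-1.06 -0.4   0.13] grip 0.0
```

Run:
```python
from h import *
v=[]
for n in("top","side"):
    c=camera(n); u,w_=proj(c,[.4503,.3252,.03])[0].astype(int); print(n,u,w_,telemetry.sense()["t"])
    v.append(cv2.resize(c["frame"][w_-50:w_+50,u-50:u+50],(400,400),interpolation=cv2.INTER_CUBIC))
    for d in spotter.find_in(c,"mould_half"): print(round(d["conf"],2),w(c,d["at"]).round(3))
save(np.hstack(v),"g1.png")
```

```text
top 290 203 4.85
0.83 [0.333 0.116 0.034]
0.79 [0.335 0.529 0.036]
0.59 [0.384 0.698 0.036]
side 299 185 4.95
0.94 [0.297 0.286 0.032]
0.88 [0.325 0.109 0.035]
0.87 [0.441 0.299 0.033]
0.59 [0.367 0.654 0.029]
```

View pics/g1.png

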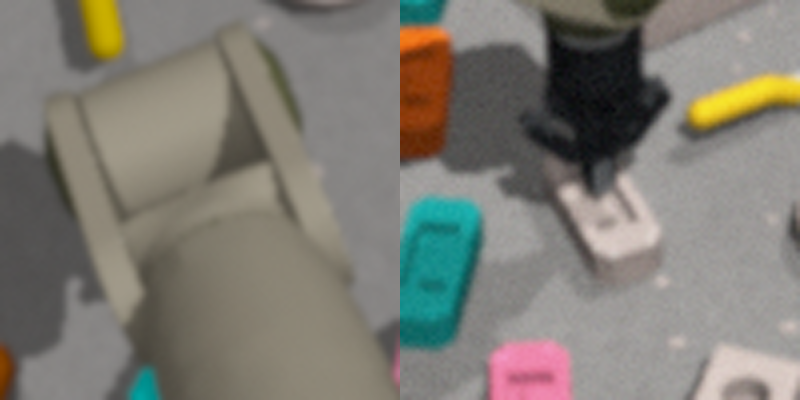

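The side view shows the shut fingertips at crop (600,190) sitting over the slab's hollow rather than beside it, so the grasp missed. The real tip height looks greater than the state suggests. I'll raise the arm and check the tool geometry against the picture.

>>> {"name": "servo_tool", "arguments": {"targets": "0 0 -0.05 0 0 0; 0 0 -0.12 0 0 0; 0 0 -0.2 0 0 0; 0 0 -0.2 0 0 0; 0 0 -0.2 0 0 0"}}

```text
t: 5.62
position: [0.4499, 0.325, 0.129]
tcp_rot: [0.677, 0.736, -0.001, -0.0]
wrist_force: [0.7, 0.1, -0.4]
width: -0.0004
grasp_force: 0.0
```

```bash
cat > look.py <<'E'
from fit import *
c=camera("side"); s=telemetry.sense(); p=s["position"]; print("t",s["t"],"tcp",p.round(4),"w",s["width"])
for l in spotter.silhouettes(c,"mould_half"):
    g=ray(c,np.argwhere(l["region"])[:,::-1].mean(0),.03)[0]
    if np.linalg.norm(g[:2]-[.445,.31])<.08: print("mould side fit",l["conf"],fit([(c,l["region"].astype(np.float32),np.ones((400,640),bool))],lambda q:[slab()],[450,325,9]))
tip=p+[0,0,-.022]; q=proj(c,[tip,p,p+[0,0,.1]]); print("tip,tcp,+100",q.round(1).tolist())
u,v=q[0].astype(int)
a=c["frame"][v-60:v+60,u-60:u+60].copy()
big=cv2.resize(a,(600,600),interpolation=cv2.INTER_CUBIC)
o=(q-[u-60,v-60]+.5)*5
for k,col in zip(o,((255,0,0),(0,255,0),(0,0,255))): cv2.drawMarker(big,tuple(int(i) for i in k),col,0,14,1)
import sys; save(big,sys.argv[1])
E
python3 look.py k1.png
```

```text
t 5.675 tcp [0.4498 0.325  0.1286] w -0.00021910294076460645
mould side fit 0.92 (array([448.3, 325.9,   8.1]), np.float64(31.2))
tip,tcp,+100 [[298.2, 167.9], [297.9, 162.7], [296.9, 138.0]]
```

View pics/k1.png

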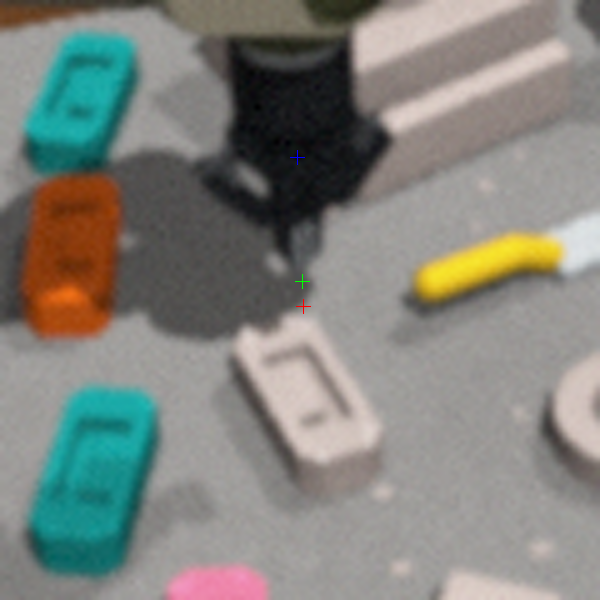

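The tip shows at crop y≈272, where the state predicts 307. That puts the fingers about 27 mm higher than reported, with the lateral position fine. The slab is unmoved at (0.449, 0.326). I'll go about 28 mm lower and watch the force.

>>> {"name": "servo_tool", "arguments": {"targets": "0 0 0 0 0 0; 0 0 0 0 0 0; 0 0 0.04 0 0 0; 0 0 0.08 0 0 0; 0 0 0.12 0 0 0; 0 0 0.16 0 0 0; 0 0 0.2 0 0 0; 0 0 0.2 0 0 0", "claw": 0}}

```text
t: 6.72
position: [0.4495, 0.3248, 0.0286]
tcp_rot: [0.677, 0.736, -0.001, -0.001]
wrist_force: [0.1, 0.8, 0.1]
width: 0.0853
grasp_force: 0.0
```

>>> {"name": "servo_tool", "arguments": {"targets": "0 0 0.015 0 0 0; 0 0 0.03 0 0 0; 0 0 0.03 0 0 0"}}

```text
t: 7.1
position: [0.4501, 0.3251, 0.0144]
tcp_rot: [0.677, 0.736, -0.0, -0.0]
wrist_force: [-0.5, -0.4, -0.1]
width: 0.0854
grasp_force: 0.0
```

>>> {"name": "servo_tool", "arguments": {"targets": "0 0 0.012 0 0 0; 0 0 0.026 0 0 0; 0 0 0.026 0 0 0"}}

```text
t: 7.48
position: [0.45, 0.325, 0.0011]
tcp_rot: [0.677, 0.736, -0.001, -0.0]
wrist_force: [1.2, -0.6, 0.6]
width: 0.0855
grasp_force: 0.0
```

>>> {"name": "servo_tool", "arguments": {"targets": "0 0 0 0 0 0; 0 0 0 0 0 0; 0 0 0 0 0 0; 0 0 0 0 0 0; 0 0 0 0 0 0; 0 0 0 0 0 0", "claw": 1, "newtons": 40}}

```text
t: 8.22
position: [0.4508, 0.3254, 0.0024]
tcp_rot: [0.677, 0.736, 0.001, 0.0]
wrist_force: [0.4, -0.5, 5.7]
width: 0.0586
grasp_force: 44.4
```

>>> {"name": "servo_tool", "arguments": {"targets": "0 0 -0.01 0 0 0; 0 0 -0.03 0 0 0; 0 0 -0.08 0 0 0; 0 0 -0.15 0 0 0; 0 0 -0.23 0 0 0; 0 0 -0.3 0 0 0; 0 0 -0.3 0 0 0; 0 0 -0.3 0 0 0"}}

```text
t: 9.22
position: [0.4496, 0.3249, 0.1505]
tcp_rot: [0.677, 0.736, -0.001, -0.0]
wrist_force: [0.2, -0.1, -4.0]
width: 0.0589
grasp_force: 44.2
```

```bash
python3 rel.py .448 -.156 .15 -.2
cat > held.py <<'E'
from fit import *
# fit held slab: x,y,yaw,z from both views
s=telemetry.sense(); p=s["position"]; V=[]
for n in("top","side"):
    c=camera(n); L=[d for l in("mould_half","mate") for d in spotter.silhouettes(c,l)]
    t=proj(c,p+[0,0,.02])[0]
    L=[(np.linalg.norm(np.argwhere(d["region"])[:,::-1].mean(0)-t),d) for d in L]
    L=[x for x in L if x[0]<25]
    if not L: print(n,"none"); continue
    m=max(L,key=lambda x:x[1]["conf"])[1]; print(n,round(m["conf"],2),int(m["region"].sum()))
    y=R.from_quat(s["tcp_rot"]).as_matrix()[:,1]; h=np.arctan2(y[1],y[0]); h=(h+np.pi/2)%np.pi-np.pi/2
    r=m["region"]; V.append((c,r.astype(np.float32),np.ones((400,640),bool)))
    print("fit",fit([V[-1]],lambda q:[slab(q[0]/1e3)] ,[p[0]*1e3,p[1]*1e3,h*100,p[2]*1e3]),"tcp",p.round(4),h.round(3))
if len(V)>1: print("both",fit(V,lambda q:[slab(q[0]/1e3)],[p[0]*1e3,p[1]*1e3,h*100,p[2]*1e3]))
E
python3 held.py
```

```text
t 9.225 pos [0.4496 0.3249 0.1505] heading 0.084 tilt [-0.0022 -0.001  -1.    ]
shift [-0.9581 -0.0839  0.0019] turn z 0.3616 width 0.05888151981443571 F [ 0.23 -0.1  -4.03] grip 44.189974665641785
top none
side 0.75 646
fit (array([459. , 345. ,  -5.9, 122.2]), np.float64(127.0)) tcp [0.4496 0.3249 0.1505] 0.084
```

>>> {"name": "servo_tool", "arguments": {"targets": "-0.08 -0.007 0 0 0 0.03; -0.2 -0.018 0 0 0 0.08; -0.32 -0.028 0 0 0 0.12; -0.44 -0.039 0 0 0 0.17; -0.56 -0.049 0 0 0 0.22; -0.68 -0.06 0 0 0 0.26; -0.8 -0.07 0 0 0 0.31; -0.89 -0.078 0 0 0 0.34"}}

```text
t: 10.52
position: [0.4485, -0.1238, 0.1518]
tcp_rot: [0.77, 0.639, 0.0, 0.0]
wrist_force: [0.6, 0.5, -2.6]
width: 0.0586
grasp_force: 44.2
```

```bash
python3 rel.py .448 -.156 .10 -.2
```

```text
t 10.525 pos [ 0.4485 -0.1238  0.1518] heading -0.1854 tilt [ 2.e-04 -2.e-04 -1.e+00]
shift [-0.0634  0.0108  0.1036] turn z 0.0186 width 0.05863642525839564 F [ 0.56  0.47 -2.63] grip 44.20553684234619
```

>>> {"name": "servo_tool", "arguments": {"targets": "-0.03 0.005 0 0 0 0.02; -0.063 0.011 0.02 0 0 0.02; -0.063 0.011 0.06 0 0 0.02; -0.063 0.011 0.1 0 0 0.02; -0.063 0.011 0.1 0 0 0.02; -0.063 0.011 0.1 0 0 0.02"}}

```text
t: 11.28
position: [0.4489, -0.1533, 0.1022]
tcp_rot: [0.773, 0.634, 0.0, 0.0]
wrist_force: [0.0, 0.1, -2.9]
width: 0.0586
grasp_force: 44.4
```

```bash
python3 rel.py .448 -.156 .0724 -.2; python3 held.py
python3 - <<'E'
from fit import *
v=[]
for n in("side","top"):
    c=camera(n); p=np.array([.448,-.156,.09]); u,q=proj(c,p)[0].astype(int); f=c["frame"].copy()
    a=cv2.resize(f[q-55:q+55,u-40:u+70],(400,400),interpolation=cv2.INTER_CUBIC); s=400/110
    r=R.from_euler("z",-.2)
    for P,z,col in((slab(.07),0,(0,255,0)),(slab(.098),0,(255,0,0))):
        k=(proj(c,r.apply(P)+[.448,-.156,0])-[u-40,q-55]+.5)*s
        cv2.polylines(a,[cv2.convexHull(k.astype(np.float32)).astype(np.int32)],True,col,1)
    for sg in(-1,1):
        k=(proj(c,r.apply(box(-.12,.12,sg*.045-.009,sg*.045+.009,.07,.07))+[.502,-.167,0])-[u-40,q-55]+.5)*s
        cv2.polylines(a,[cv2.convexHull(k.astype(np.float32)).astype(np.int32)],True,(0,255,255),1)
    v.append(a)
save(np.hstack(v),"pl.png")
E
```

```text
t 11.275 pos [ 0.4489 -0.1533  0.1022] heading -0.1978 tilt [ 5.e-04 -3.e-04 -1.e+00]
shift [-0.0057 -0.0006  0.0597] turn z 0.0028 width 0.0585705603009069 F [ 0.01  0.08 -2.85] grip 44.429229497909546
top 0.67 544
fit (array([ 526.8, -210.5,   96.5, -161.5]), np.float64(454.8)) tcp [ 0.4489 -0.1533  0.1022] -0.198
side none
```

View pics/pl.png

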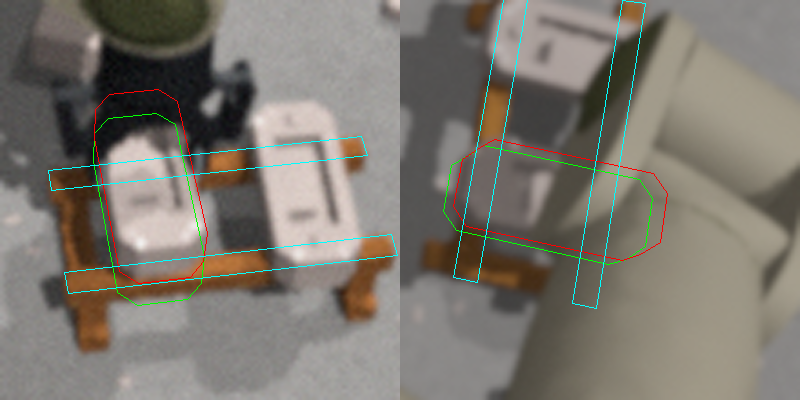

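The side view (left) shows the slab over the free stretch, left edge about x=107 against my predicted 95. The real battens also differ a little from the cyan model. I'll check the rack pose with corner pixels before lowering.

```bash
cat > cn.py <<'E'
from fit import *
from scipy.optimize import least_squares
T=np.array([[185,470],[217,477],[255,60],[288,65],[447,100],[380,488]])/5+[405,130]-.4
TM=[[-.12,.054],[-.12,.036],[.12,.054],[.12,.036],[.12,-.054],[-.12,-.054]]
Sd=np.array([[75,172],[97,312],[503,127],[543,262]])/5+[310,245]-.4
SM=[[-.12,.054],[-.12,-.036],[.12,.054],[.12,-.036]]
C={n:camera(n) for n in("top","side")}
def res(p,n,k,m): return (proj(C[n],np.c_[R.from_euler("z",p[2]).apply(np.c_[m,np.zeros(len(m))])[:,:2]+p[:2],np.full(len(m),.07)])-k)
for n,k,m in(("top",T,TM),("side",Sd,SM)):
    r=least_squares(lambda p:res(p,n,k,m).ravel(),[.5,-.167,-.2],loss="soft_l1"); print(n,r.x.round(4),res(r.x,n,k,m).round(1).tolist())
    print(" model(502,-167,-.2)",res([.502,-.167,-.2],n,k,m).round(1).tolist())
r=least_squares(lambda p:np.r_[res(p,"top",T,TM).ravel(),res(p,"side",Sd,SM).ravel()],[.5,-.167,-.2],loss="soft_l1"); print("both",r.x.round(4))
# held slab, side view, below the gripper
c=C["side"]; p0=telemetry.sense()["position"]; f=cv2.GaussianBlur(c["frame"],(3,3),0).astype(int)
u,q=proj(c,[.448,-.156,.09])[0].astype(int)
print("rgb slab",f[q+5,u],"bench",f[q-45,u-38],f[q+50,u+10])
E
python3 cn.py
```

```text
top [ 0.5043 -0.1669 -0.196 ] [[-0.2, 0.4], [-0.1, 0.4], [0.3, -0.9], [0.0, -0.5], [-0.1, -0.9], [0.0, 5.2]]
 model(502,-167,-.2) [[-0.3, 1.1], [-0.2, 1.1], [0.5, -0.1], [0.3, 0.2], [0.1, -0.0], [-0.1, 6.1]]
side [ 0.5023 -0.1697 -0.2031] [[-0.3, 0.0], [-0.3, 0.0], [0.3, -0.1], [0.4, -0.1]]
 model(502,-167,-.2) [[-0.8, -0.6], [-0.7, -0.7], [-0.3, -0.9], [-0.1, -1.0]]
both [ 0.5035 -0.1677 -0.1983]
rgb slab [212 198 192] bench [82 79 78] [161 158 155]
```

```bash
cat > sl.py <<'E'
from fit import *
c=camera("side"); s=telemetry.sense(); p=s["position"]; f=cv2.GaussianBlur(c["frame"],(3,3),0).astype(int)
m=((f[...,0]>165)&(f[...,0]-f[...,2]>9)&(f[...,0]-f[...,2]<50)).astype(np.float32)
u,q=proj(c,[.449,-.156,p[2]+.01])[0].astype(int)
ok=np.zeros((400,640),bool); ok[q-12:q+40,u-27:u+21]=1
print(int(m[ok].sum()))
for z in(p[2]-.0024,): print(z.round(4),fit([(c,m,ok)],lambda a:[slab(z)],[449,-156,-20]),"tcp",p.round(4))
v=np.dstack([m*255,(render(c,[slab(z)],[.449,-.1545,-.2],400,640)*255),ok*120]).astype(np.uint8)[q-40:q+45,u-60:u+60]
for r in m[q-14:q+40:3,u-30:u+24].astype(int): print("".join(".#"[i] for i in r))
E
python3 sl.py
```

```text
553
0.0994 (array([ 459.4, -132.8,  -24.9]), np.float64(203.8)) tcp [ 0.4485 -0.1535  0.1018]
......................................................
.........................######.......................
.....................#############....#...............
....................###############...##..............
....................################...###............
.....................################...###...........
.....................######......####...#####.........
......................#################.######........
......................#########################.......
.......................#######################........
........................####################..........
......................................................
......................................................
......................................................
......................................................
......................................................
......................................................
......................................................
```

```bash
cat >> sl.py <<'E'
mm=(m*ok).astype(np.uint8); mm=cv2.morphologyEx(mm,cv2.MORPH_OPEN,np.ones((2,2)))
pts=np.argwhere(mm)[:,::-1]; h=np.zeros((400,640),np.uint8); cv2.fillConvexPoly(h,cv2.convexHull(pts.astype(np.int32)),1)
ok2=ok.copy(); ok2[:q-4]=0
top=lambda z:[[a for a in slab(z) if a[2]>z+.03]]
for z in(p[2]-.0024,p[2]-.0074,p[2]+.003):
    for yaw in(-20,):
        def P(a): return top(z)
        def co(a): return np.abs(render(c,P(0),[a[0]/1e3,a[1]/1e3,-.198],400,640)-h)[ok2].sum()
        r=minimize(co,[455,-145],method="Nelder-Mead",options=dict(initial_simplex=[[450,-150],[460,-150],[450,-135]])); print("top face",round(z,4),r.x.round(1),round(r.fun,1))
E
python3 sl.py | grep top
```

```text
top face 0.0994 [ 449.6 -158.3] 30.2
top face 0.0944 [ 450.6 -155.4] 29.8
top face 0.1048 [ 448.  -161.5] 30.1
```

The slab's position relative to the rack is within about 2 mm in the same camera, so I lower it straight down.

>>> {"name": "servo_tool", "arguments": {"targets": "0 0 0.012 0 0 0; 0 0 0.025 0 0 0; 0 0 0.037 0 0 0; 0 0 0.045 0 0 0; 0 0 0.05 0 0 0; 0 0 0.053 0 0 0; 0 0 0.053 0 0 0"}}

```text
t: 12.75
position: [0.4485, -0.1535, 0.0753]
tcp_rot: [0.774, 0.633, 0.0, 0.0]
wrist_force: [0.2, -0.3, -2.4]
width: 0.0589
grasp_force: 44.5
```

>>> {"name": "servo_tool", "arguments": {"targets": "0 0 0.001 0 0 0; 0 0 0.002 0 0 0; 0 0 0.003 0 0 0; 0 0 0.004 0 0 0; 0 0 0.004 0 0 0"}}

```text
t: 13.38
position: [0.4485, -0.1535, 0.0733]
tcp_rot: [0.774, 0.633, -0.0, -0.0]
wrist_force: [-0.4, -0.1, -1.8]
width: 0.0589
grasp_force: 44.5
```

>>> {"name": "servo_tool", "arguments": {"targets": "0 0 0.001 0 0 0; 0 0 0.002 0 0 0; 0 0 0.002 0 0 0"}}

```text
t: 13.75
position: [0.4485, -0.1535, 0.0724]
tcp_rot: [0.774, 0.633, 0.0, 0.0]
wrist_force: [-0.3, 0.3, -0.8]
width: 0.0587
grasp_force: 44.7
```

>>> {"name": "servo_tool", "arguments": {"targets": "0 0 0.001 0 0 0; 0 0 0.002 0 0 0; 0 0 0.002 0 0 0"}}

```text
t: 14.12
position: [0.4485, -0.1535, 0.0724]
tcp_rot: [0.774, 0.634, -0.0, 0.0]
wrist_force: [-5.7, 3.2, 12.7]
width: 0.0587
grasp_force: 46.1
```

>>> {"name": "servo_tool", "arguments": {"targets": "0 0 -0.002 0 0 0; 0 0 -0.002 0 0 0"}}

```text
t: 14.38
position: [0.4486, -0.1535, 0.0724]
tcp_rot: [0.774, 0.633, 0.0, 0.0]
wrist_force: [-0.6, -0.1, 2.6]
width: 0.0588
grasp_force: 45.0
```

>>> {"name": "servo_tool", "arguments": {"targets": "0 0 0 0 0 0; 0 0 0 0 0 0; 0 0 0 0 0 0; 0 0 0 0 0 0; 0 0 0 0 0 0", "claw": 0}}

```text
t: 15.0
position: [0.4485, -0.1535, 0.0723]
tcp_rot: [0.774, 0.633, 0.0, 0.0]
wrist_force: [0.4, -0.0, 0.6]
width: 0.0852
grasp_force: 0.0
```

>>> {"name": "servo_tool", "arguments": {"targets": "0 0 -0.02 0 0 0; 0 0 -0.06 0 0 0; 0 0 -0.12 0 0 0; 0 0 -0.2 0 0 0; 0 0 -0.3 0 0 0; 0.1 0 -0.36 0 0 0; 0.22 0 -0.36 0 0 0; 0.3 0 -0.36 0 0 0"}}

```text
t: 16.0
position: [0.4782, -0.0043, 0.2535]
tcp_rot: [0.773, 0.634, 0.001, 0.001]
wrist_force: [0.6, -0.5, -0.1]
width: 0.0854
grasp_force: 0.0
```

>>> {"name": "servo_tool", "arguments": {"targets": "0.1 0 0 0 0 0; 0.2 0 0 0 0 0; 0.3 0 0 0 0 0; 0.4 0 0 0 0 0; 0.4 0 0 0 0 0; 0.4 0 0 0 0 0"}}

```text
t: 16.75
position: [0.5175, 0.1892, 0.2527]
tcp_rot: [0.774, 0.634, 0.0, 0.0]
wrist_force: [-1.0, 0.3, -0.4]
width: 0.0857
grasp_force: 0.0
```

```bash
cat > fin.py <<'E'
from fit import *
V=[];W=[]
for n in("top","side"):
    c=camera(n); f=[448,-156]
    L=[d for l in("mould_half","mate") for d in spotter.silhouettes(c,l)]
    g=lambda d:ray(c,np.argwhere(d["region"])[:,::-1].mean(0),.095)[0,:2]*1e3
    for t,A in((np.array([449,-157]),V),(np.array([558,-182]),W)):
        k=[d for d in L if np.linalg.norm(g(d)-t)<35]
        if not k: print(n,t,"none"); continue
        d=max(k,key=lambda d:d["conf"]); A.append((c,d["region"].astype(np.float32),np.ones((400,640),bool)))
        print(n,t,round(d["conf"],2),fit(A[-1:],lambda q:[slab(.07)],[*t,-20]))
    u,q=proj(c,[.5,-.167,.08])[0].astype(int)
    a=cv2.resize(c["frame"][q-50:q+50,u-50:u+50],(400,400),interpolation=cv2.INTER_CUBIC)
    im=a if n=="top" else np.hstack([im,a])
save(im,"fin.png"); s=telemetry.sense(); print(s["t"],s["position"],s["wrist_force"])
E
python3 fin.py
```

```text
top [ 449 -157] 0.86 (array([ 448. , -155.5,  -18.6]), np.float64(37.9))
top [ 558 -182] 0.95 (array([ 560.6, -185.2,  -23.3]), np.float64(55.5))
side [ 449 -157] 0.7 (array([ 447.3, -151.9,  -17.1]), np.float64(78.0))
side [ 558 -182] 0.91 (array([ 560. , -182. ,  -25.8]), np.float64(63.1))
17.05 [0.51766328 0.18896602 0.25249452] [-0.16729157  0.58359503  0.51716901]
```

View pics/fin.png

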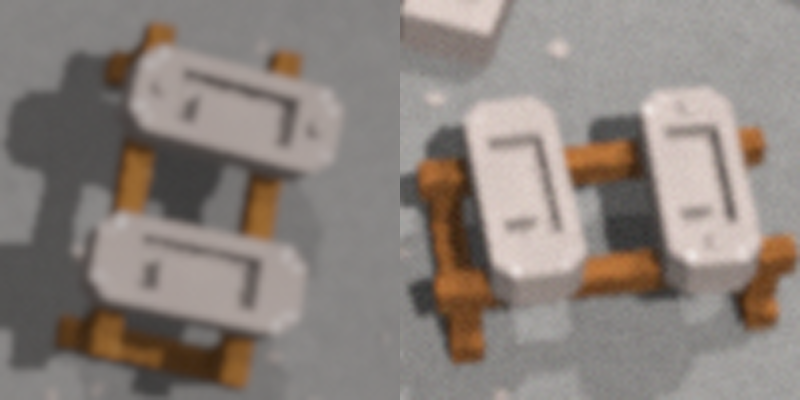

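The slab lies flat across both battens at crop (200,270) in the top view and (525,195) in the side view. It is within about 3 mm and 1° of the free point, the mate is unmoved, and the arm is clear.

```bash
python3 -c "
from plant import bot; print(bot.sign_off())"
```

```text
the job is handed in; nothing more can be done
None
```

I laid the plaster mould half hollow side up across both battens, within about 3 mm and 1° of the middle of the free stretch by my last measurement, left the other half where it was, and handed the job in at about 17 s; the first grasp closed on nothing because the fingers sat higher than the state implied, and a second, lower one held.

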